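# Slide the clipboard out over the edge of the riser

## Task

Set the small clipboard on the grey desk riser ready to be taken: with the fingertips, push it toward the riser's front edge (nearest the robot) until just the bare strip below its paper juts out, the end of the paper level with the edge and the board square to it. Do not pinch, lift or tip it, push gently, and leave the vial, tape roll and oximeter where they are.

Things in the scene. Friction and masses are not known exactly. Their poses are not given: they have to be found in the camera images.
- riser: Grey painted sheet-metal desk riser, fixed: flat top 260 (x, depth) x 340 (y, width) mm, its top face 60 mm above the table, on two closed sides. Origin: centre of its footprint at table height; own x points from front to back, z up; front edge at own x = -130 mm. Its place and angle (up to 15 degrees) vary. The clipboard starts wholly on it, set back from the edge.
- riser_edge (a point): Middle of the riser's front top edge, 60 mm above the table; axes as the riser's.
- clipboard: Brown hardboard clipboard, flat and loose on the riser, 150 (own x) x 110 (y) x 4 mm, about 0.15 kg, up to 12 degrees askew. White paper covers it except a bare brown strip 40 mm wide at the near (-x) end. At the far end a rigid steel clip, 70 mm wide, centred, its upright back flush with the board's end, top 17 mm above the underside. Origin: centre of the underside; z up.
- sheet_end (a point): Point on the clipboard's upper face, on its centre line, where the paper ends and the bare strip begins: 40 mm from the near end, own x = -35 mm, 4 mm above the underside. This must come over the riser's front edge.
- clip_back (a point): Middle of the far end of the clipboard on the flat back of the clip (own x = +75 mm, 8 mm above the underside): the face to push on. The far end of the board and the back of the clip form one upright plane.
- vial: Small vial, 23 mm across, 58 mm high, upright and loose on the riser beside the clipboard, on one side or the other. Origin: centre of its underside. A bystander.
- tape_roll: Roll of white sticking plaster lying flat, 46 mm across, 30 mm high, loose on the riser on the other side of the clipboard. Origin: centre of its underside. A bystander.
- oximeter: Blue and white finger oximeter, 33 x 58 x 30 mm, loose on the table to the right of the riser. Origin: centre of its underside. A bystander.
Things that resemble listed ones, but are neither listed nor needed, are in the scene too. What is shaped like the clipboard but red or yellow is not meant.

How it is judged:
At the end, for the whole second after the job is handed in: The clipboard lies flat and still on the riser, the end of its paper within 8 mm of the front edge, square to it within 0.12 rad, its full width over the riser; the vial, tape roll and oximeter are within 12 mm of where they were (x of sheet_end in the frame of riser_edge between -0.008 and 0.008 m and angle between the x axis of clipboard and the x axis of riser, either way round below 0.12 rad and x of clip_back in the frame of riser_edge above 0.05 m and y of clipboard in the frame of riser between -0.115 and 0.115 m and height (world z) of clipboard between 0.057 and 0.063 m and angle between clipboard's own z axis and vertical below 0.04 rad and linear speed of clipboard below 0.01 m/s and distance of each of vial, tape_roll, oximeter from where it was at the start of the episode below 0.012 m); the robot touches nothing.
It fails at once if the clipboard is lifted more than 12 mm off the riser (height (world z) of clipboard above 0.072 m).
It fails at once if the clipboard is tipped more than 0.15 rad (angle between clipboard's own z axis and vertical above 0.15 rad).
It fails at once if the fingers pinch or press the clipboard with more than 30 N (contact force between the fingers and clipboard above 30 N).
It fails at once if the vial, tape roll or oximeter is moved more than 12 mm (distance of any of vial, tape_roll, oximeter from where it was at the start of the episode above 0.012 m).
It also fails if it takes over 45 s, if anything falls off the work surface, if the arm or the gripper's body presses on something with over 40 N, if the wrist force passes 120 N, or if a joint passes its speed limit or range.

## Robot

A 6-joint arm with a two-finger parallel gripper is mounted at the origin on a cart in front of the work surface, level with it; the furniture and walls round the work are solid. World frame = base frame: x ahead of the robot, y to its left, z up, the work surface at z = 0. Lengths are in m, angles in rad, forces in N, time in s.
With the tool pointing down it reaches from about 0.3 to 0.875 m from the base axis. Payload 6.4 kg.
Tool frame: the origin (TCP) lies on the centre line of the jaws, within the pads' length; the fingertips stand 25 mm ahead of it and the grasp point (between the pads) lies 6 mm ahead of it; z points along the fingers, y is the line along which they close (so a half turn about z gives the same grasp; the last joint's range is limited). The gripper opens to 85 mm and grips with 20 to 120 N. Pads are 22 mm wide; open, the fingers measure 114 mm over their backs; the gripper's body (76 mm by 85 mm) begins 54 mm behind the grasp point. The pads swing forward as they close: fully open they stand 13 mm farther back than shut.
Start: joints at [-1.42, 0.181, 1.607, -0, 1.354, -0.206], TCP at [0.201, -0.539, 0.256] pointing down, gripper open.
Joint ranges: [-2.99, 2.99], [-0.89, 2.07], [0.3, 2.58], [-1.14, 4.28], [0, 2.63], [-3.12, 3.12]. Speed limits (rad/s): [2.57, 2.57, 3.01, 3.14, 3.14, 3.14].

## Interface

Orientations are given as a unit quaternion [w, x, y, z].
In Python, from bench import get_obs, camera, hand_in, spot_in gives the robot as it stands.
- The arm moves only by the shell command python3 -m jog 'ROWS'. ROWS is JSON, one flat list of numbers, 7 for each row, row after row: the shift along the tool's x, y, z in m, then the turn, a rotation vector about the tool's x, y, z in rad, then the closure, from 0 (fully open) to 1 (shut). A call has 1 to 20 rows; each row is the pose to reach, as a shift and turn from the pose commanded when the call began, along the tool's axes at that moment; what a row does not reach only later rows make up. A row lasts 1/8 s, in which the tool goes at most 62.5 mm and 10.7 degrees, less where a joint would pass 70% of its speed; a pose out of reach is approached as far as the arm can. A call with a gripper value outside its range is refused whole. The fingers move at their own pace and stop on an object; the grip force is fixed at half the most. Time passes only in rows, so rows that repeat a pose let the fingers close. It gives the time, the measured TCP pose, the force, the opening and the grip force at its end, in the units of the state.
- get_obs(): the state, without advancing time (a new reading comes with each control period).
- camera(name): name is "side" or "top" or "wrist"; returns a dict with "frame" (384x512x3 uint8, red, green, blue), "mtx" (3x3 intrinsics, pixels), "extrinsics" (4x4, takes a point from camera to world coordinates). Camera axes: x right, y up, looking along -z (the intrinsics and any distortion apply to the point x, -y, -z); pixel columns grow to the right and rows downward; lengths in m; the calibration is good to about 2 mm. A picture is of the moment at which its call begins. There is no depth.
- hand_in(): hands the job in; it is judged then, once.
Trained networks look in a picture, given as the dict that the camera call returned (one of the last four; its "shot" number tells which), for a name from the list of things; names that differ only in an ending like _2 or _b are one class to them, and where a whole thing is asked for, a point or a joint stands for the part that bears it (a point fixed in the world has none). Each returns a list of dicts, best first, with "confidence" (0 to 1); they miss things now and then, are a little off and sometimes report something else, mostly with a low value. They report only what shows in the picture. A call takes as long as a camera call. They do not tell look-alikes from the thing itself.
- spot_in(picture, name): "xyz" ([x, y, z] in m, in world coordinates, good to about 4 mm: the middle of the surface that is visible of it).
The state is a dict: "time_s": time; "q": joint angles; "dq": joint speeds; "joint_efforts": joint torques, N m; "eef_pos": TCP position; "eef_rot": TCP orientation; "wrist_force": force on the tool from outside, world axes, zero at the start; "torque": the same for the moment, N m; "opening": opening from 0.0 (shut) to 1.0 (fully open); "grasp_force": force on a finger pad.
Only numpy, scipy, OpenCV 4.12 (cv2) and the standard library are available. Lean on these libraries where they do the work, as an engineer would, in place of code of your own. Each camera call takes 0.05 s, during which the arm holds its last target. There are 200 camera calls.

## Working session

There is one attempt and no reset: what is moved stays moved. The work goes in short steps, Python scripts to look and compute and a shell command to move; the robot and the scene stay as the last step left them, time stands still between calls to the robot, and variables do not carry over. Pictures are saved under pics/ and viewed, at most 10 in all, crops included, and the job is handed in when it is done.

```bash
mkdir -p pics; python3 - <<'E'
from bench import *
import cv2
o=get_obs();print(o['time_s'],o['eef_pos'],o['eef_rot'],o['opening'])
for n in ["top","side"]:
    p=camera(n);cv2.imwrite(f"pics/{n}0.png",p["frame"][:,:,::-1])
    print(n,p['mtx'],p['extrinsics'],[k for k in p])
    for t in ["riser","clipboard","sheet_end","clip_back","vial","tape_roll","oximeter"]:
        print(t,[(d['xyz'],d['confidence']) for d in spot_in(p,t)][:3])
E
```

```text
0.0 [ 0.20075451 -0.53825254  0.25537596] [-8.93696811e-04  9.84130092e-01  1.77446226e-01  2.43075046e-05] 0.9969572586006954
top [[379.43276261   0.         255.71476256]
 [  0.         379.43276261 193.51344103]
 [  0.           0.           1.        ]] [[ 0.01535089  0.98719791 -0.15875971  0.35650688]
 [-0.99984254  0.01656915  0.0063527  -0.14628373]
 [ 0.00890189  0.15863719  0.98729681  1.04933077]
 [ 0.          0.          0.          1.        ]] ['frame', 'mtx', 'extrinsics', 'shot']
riser [([0.5879, -0.0335, 0.0615], 0.91)]
clipboard [([0.6803, -0.3639, 0.0083], 0.88), ([0.5427, -0.0448, 0.0675], 0.82), ([0.3783, -0.4883, 0.0029], 0.77)]
sheet_end [([0.3803, -0.4906, 0.0023], 0.81), ([0.5403, -0.0442, 0.0644], 0.58), ([0.6853, -0.3655, 0.0084], 0.56)]
clip_back [([0.5398, -0.0453, 0.065], 0.86), ([0.6795, -0.3661, 0.0066], 0.61), ([0.3755, -0.4863, 0.0069], 0.58)]
vial [([0.5642, 0.0817, 0.1007], 0.46)]
tape_roll [([0.5469, -0.1746, 0.0869], 0.69)]
oximeter [([0.4666, -0.3392, 0.0301], 0.59)]
side [[346.70010116   0.         256.2930846 ]
 [  0.         346.70010116 195
[... 151 characters left out ...]
521]
 [ 0.01961588  0.90141738  0.43250657  0.5335129 ]
 [ 0.          0.          0.          1.        ]] ['frame', 'mtx', 'extrinsics', 'shot']
riser [([0.6019, -0.1607, 0.0623], 0.86)]
clipboard [([0.5389, -0.0534, 0.0656], 0.96), ([0.6797, -0.3791, 0.0057], 0.91), ([0.3811, -0.5034, 0.0075], 0.62)]
sheet_end [([0.5466, -0.0562, 0.0679], 0.93), ([0.6777, -0.3772, 0.0069], 0.84), ([0.3771, -0.4986, 0.0085], 0.77)]
clip_back [([0.384, -0.5059, 0.0052], 0.79), ([0.6761, -0.3759, 0.0042], 0.71), ([0.5437, -0.0602, 0.0641], 0.6)]
vial [([0.5702, 0.0773, 0.0924], 0.57)]
tape_roll [([0.5412, -0.0557, 0.0653], 0.58), ([0.5475, -0.1932, 0.0841], 0.45)]
oximeter [([0.4681, -0.3581, 0.0253], 0.72)]
```

View pics/top0.png

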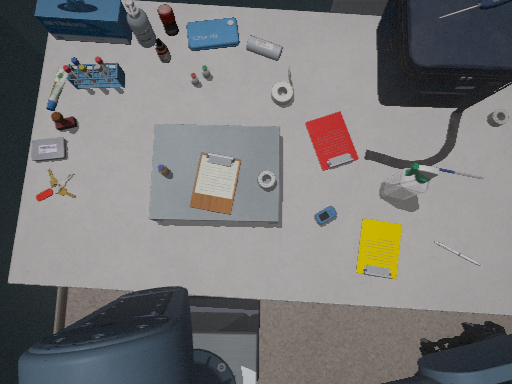

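View pics/side0.png

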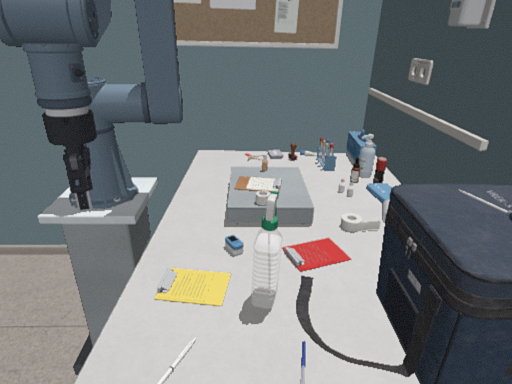

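Candidates in the top view are the brown clipboard on the riser (216,182), the red one (332,140) and the yellow one (379,248). I choose the brown one on the riser and check it in a close crop.

```bash
cat > h.py <<'E'
import numpy as np
def ray(p,uv,z):
    E=p['extrinsics'];K=p['mtx'];out=[]
    for u,v in np.atleast_2d(uv):
        d=np.linalg.inv(K)@[u,v,1];d=E[:3,:3]@[d[0],-d[1],-d[2]];c=E[:3,3]
        out.append(c+d*(z-c[2])/d[2])
    return np.array(out)
E
python3 - <<'E'
from bench import *
import cv2
p=camera("top");f=p["frame"][118:228,145:290,::-1]
cv2.imwrite("pics/crop1.png",cv2.resize(f,None,fx=5,fy=5,interpolation=cv2.INTER_CUBIC))
E
```

```text
(no output)
```

View pics/crop1.png

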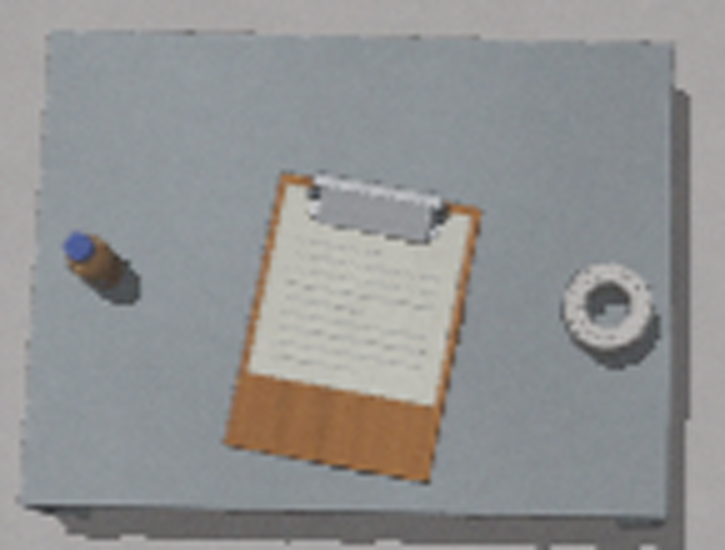

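The crop confirms the brown board with white paper and steel clip at the far end. Its corners are (280,172), (482,210), (430,482) and (225,443), and the riser front edge runs (20,505)–(665,518). The vial is at (100,265) and the tape at (608,308), both clear of the board.

```bash
cat >> h.py <<'E'
def frame_fit(P,M):
    # 2D rigid fit model M->P
    a=M-M.mean(0);b=P-P.mean(0)
    th=np.arctan2((a[:,0]*b[:,1]-a[:,1]*b[:,0]).sum(),(a*b).sum())
    R=np.array([[np.cos(th),-np.sin(th)],[np.sin(th),np.cos(th)]])
    t=P.mean(0)-R@M.mean(0); return th,R,t,np.linalg.norm(P-(M@R.T+t),axis=1)
RM=np.array([[.13,.17],[.13,-.17],[-.13,-.17],[-.13,.17]])
CM=np.array([[.075,.055],[.075,-.055],[-.075,-.055],[-.075,.055],[-.035,.0475],[-.035,-.0475]])
E
python3 - <<'E'
from bench import *
from h import *
np.set_printoptions(precision=4,suppress=True)
p=camera("top")
g=lambda c:np.array([145,118])+(np.array(c)+.5)/5-.5
r=ray(p,g([(48,30),(675,42),(665,518),(20,505)]),.06)[:,:2]
c=ray(p,g([(280,172),(482,210),(430,482),(225,443),(248,375),(437,404)]),.064)[:,:2]
thr,Rr,tr,er=frame_fit(r,RM);thc,Rc,tc,ec=frame_fit(c[:4],CM[:4])
print("riser",thr,tr,er,"\nclip",thc,tc,ec,"\nrel",thc-thr,Rr.T@(tc-tr),"edge",tr+Rr@[-.13,0])
for n,q in (("sheet",[-.035,0]),("back",[.075,0])):
    w=tc+Rc@q;print(n,w,Rr.T@(w-tr)+[.13,0])
print("sheet ends px",(c[4:]-tr)@Rr+[.13,0])
print("vial/tape",ray(p,g([(118,282)]),.06),ray(p,g([(608,308)]),.09))
E
```

```text
riser -0.004224896260005547 [ 0.5735 -0.0436] [0.001  0.0006 0.0022 0.0015] 
clip -0.16414666427493163 [ 0.5423 -0.046 ] [0.0006 0.0015 0.0005 0.0016] 
rel -0.15992176801492608 [-0.0312 -0.0025] edge [ 0.4435 -0.043 ]
sheet [ 0.5077 -0.0403] [0.0643 0.003 ]
back [ 0.6163 -0.0583] [ 0.1729 -0.0145]
sheet ends px [[ 0.071   0.0524]
 [ 0.0577 -0.0473]]
vial/tape [[0.5642 0.0807 0.06  ]] [[ 0.5486 -0.1789  0.09  ]]
```

```bash
python3 -m jog '[0.15,-0.074,0.014,0,0,0.09,0.5, 0.3,-0.148,0.028,0,0,0.18,0.5, 0.45,-0.222,0.042,0,0,0.27,0.5, 0.6,-0.295,0.055,0,0,0.361,0.5, 0.6,-0.295,0.055,0,0,0.361,0.5, 0.6,-0.295,0.055,0,0,0.361,0.5, 0.6,-0.295,0.055,0,0,0.361,0.5, 0.6,-0.295,0.055,0,0,0.361,0.5, 0.6,-0.295,0.055,0,0,0.361,0.5, 0.6,-0.295,0.055,0,0,0.361,0.5, 0.6,-0.295,0.055,0,0,0.361,0.5, 0.6,-0.295,0.055,0,0,0.361,0.5, 0.6,-0.295,0.055,0,0,0.361,0.5, 0.6,-0.295,0.055,0,0,0.361,0.5, 0.6,-0.295,0.055,0,0,0.361,0.5, 0.6,-0.295,0.055,0,0,0.361,0.5]'; python3 -c "
from bench import *
print(get_obs())"
```

```text
time_s: 2.9
eef_pos: [0.6598, -0.0536, 0.2016]
eef_rot: [0.0, 1.0, -0.003, 0.0]
wrist_force: [-0.2, 0.6, -0.5]
opening: 0.504
grasp_force: 0.0
{'time_s': 2.9, 'q': array([-2.59919730e-01,  4.17574204e-01,  1.42066963e+00, -1.60587457e-05,
        1.30298526e+00,  1.31621614e+00]), 'dq': array([ 0.00334146,  0.00406156, -0.00124581,  0.00174411,  0.00084156,
        0.00077692]), 'joint_efforts': array([-2.78870511e-02, -5.54032838e+01, -3.43747616e+01, -2.09526057e-03,
        4.05695791e-04, -1.40383836e-03]), 'eef_pos': array([ 0.65982266, -0.05358068,  0.2016203 ]), 'eef_rot': array([ 5.37366705e-05,  9.99996425e-01, -2.66764516e-03,  1.73824779e-04]), 'wrist_force': array([-0.22806647,  0.62377659, -0.46989151]), 'torque': array([ 0.03029638,  0.0221427 , -0.00775607]), 'grasp_force': 0.0, 'opening': 0.5041451016485631}
```

```bash
python3 -m jog '[0,0,0.04,0,0,0,0.5, 0,0,0.08,0,0,0,0.5, 0,0,0.1,0,0,0,0.5, 0,0,0.106,0,0,0,0.5, 0,0,0.106,0,0,0,0.5, 0,0,0.106,0,0,0,0.5]'; python3 - <<'E'
from bench import *
import cv2,numpy as np
p=camera("side");a=cv2.resize(p["frame"][130:230,210:330,::-1],None,fx=5,fy=5,interpolation=cv2.INTER_CUBIC)
cv2.imwrite("pics/side1.png",a)
E
```

```text
time_s: 3.65
eef_pos: [0.6612, -0.0531, 0.0971]
eef_rot: [0.0, 1.0, -0.002, 0.001]
wrist_force: [0.2, 0.3, -0.2]
opening: 0.501
grasp_force: 0.0
```

View pics/side1.png

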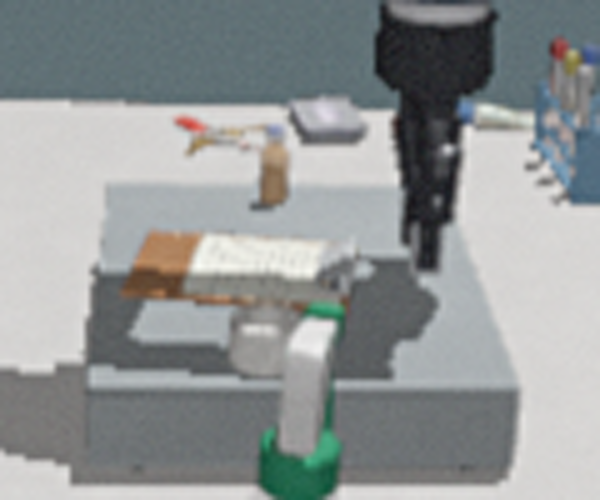

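The side view shows both fingertips at crop (428,265), above the riser and behind the clip, with a clear gap to the board. I'll feel for the riser in small steps.

```bash
for i in 1; do python3 -m jog '[0,0,0.006,0,0,0,0.5, 0,0,0.010,0,0,0,0.5, 0,0,0.010,0,0,0,0.5]'; python3 -m jog '[0,0,0.002,0,0,0,0.5, 0,0,0.002,0,0,0,0.5]' | grep -E "pos|force"; python3 -m jog '[0,0,0.002,0,0,0,0.5, 0,0,0.002,0,0,0,0.5]' | grep -E "pos|force"; done
```

```text
time_s: 4.08
eef_pos: [0.6595, -0.0527, 0.0846]
eef_rot: [-0.0, 1.0, -0.002, -0.001]
wrist_force: [0.6, -0.2, -0.7]
opening: 0.5
grasp_force: 0.0
eef_pos: [0.6601, -0.0528, 0.0833]
wrist_force: [0.9, -0.6, -0.5]
grasp_force: 0.0
eef_pos: [0.6602, -0.0528, 0.0832]
wrist_force: [-4.8, 0.9, 11.3]
grasp_force: 5.7
```

```bash
python3 -m jog '[0,0,-0.006,0,0,0,0.5, 0,0,-0.006,0,0,0,0.5, -0.01,0,-0.006,0,0,0,0.5, -0.02,0,-0.006,0,0,0,0.5, -0.024,0,-0.006,0,0,0,0.5, -0.028,0,-0.006,0,0,0,0.5, -0.032,0,-0.006,0,0,0,0.5, -0.036,0,-0.006,0,0,0,0.5, -0.04,0,-0.006,0,0,0,0.5, -0.044,0,-0.006,0,0,0,0.5, -0.048,0,-0.006,0,0,0,0.5, -0.052,0,-0.006,0,0,0,0.5, -0.056,0,-0.006,0,0,0,0.5, -0.06,0,-0.006,0,0,0,0.5, -0.06,0,-0.006,0,0,0,0.5]'; python3 - <<'E'
from bench import *
import cv2,numpy as np
p=camera("top");a=cv2.resize(p["frame"][118:228,145:290,::-1],None,fx=5,fy=5,interpolation=cv2.INTER_CUBIC)
cv2.imwrite("pics/top2.png",a)
E
```

```text
time_s: 6.45
eef_pos: [0.5995, -0.0525, 0.0872]
eef_rot: [-0.0, 1.0, -0.002, -0.0]
wrist_force: [-0.7, 0.9, -0.6]
opening: 0.496
grasp_force: 0.0
```

View pics/top2.png

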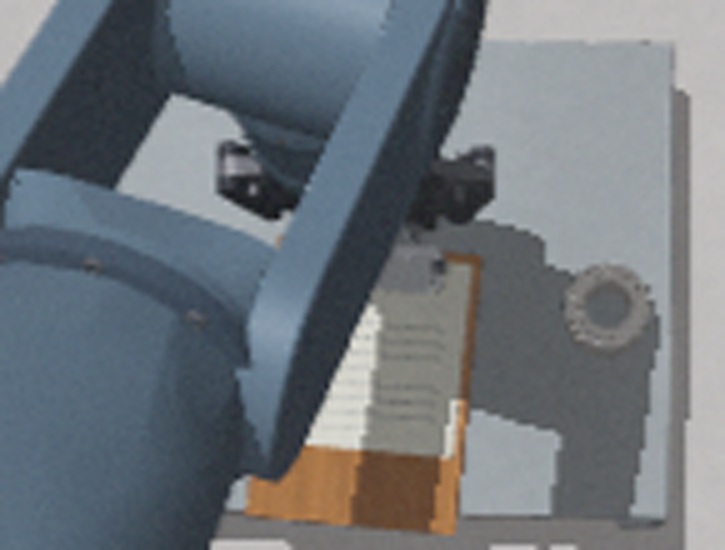

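The board is moving and squaring: near edge (245,515)–(455,535), paper end about (350,453), against the riser edge at row ~511. That leaves roughly 30 mm to go.

```bash
python3 -m jog '[-0.004,0,0,0,0,0,0.5, -0.008,0,0,0,0,0,0.5, -0.012,0,0,0,0,0,0.5, -0.016,0,0,0,0,0,0.5, -0.02,0,0,0,0,0,0.5, -0.024,0,0,0,0,0,0.5, -0.027,0,0,0,0,0,0.5, -0.027,0,0,0,0,0,0.5, -0.022,0,0,0,0,0,0.5, 0,0,0,0,0,0,0.5, 0.03,0,0,0,0,0,0.5, 0.03,0,-0.06,0,0,0,0.5, 0.03,0.06,-0.09,0,0,0,0.5, 0.03,0.12,-0.09,0,0,0,0.5, 0.03,0.18,-0.09,0,0,0,0.5, 0.03,0.24,-0.09,0,0,0,0.5, 0.03,0.24,-0.09,0,0,0,0.5]'; python3 - <<'E'
from bench import *
import cv2,numpy as np
p=camera("top");a=cv2.resize(p["frame"][118:228,145:290,::-1],None,fx=5,fy=5,interpolation=cv2.INTER_CUBIC)
cv2.imwrite("pics/top3.png",a)
E
```

```text
time_s: 8.62
eef_pos: [0.6284, -0.2978, 0.1771]
eef_rot: [0.001, 1.0, -0.005, 0.0]
wrist_force: [-0.9, -0.3, -0.2]
opening: 0.502
grasp_force: 0.0
```

View pics/top3.png

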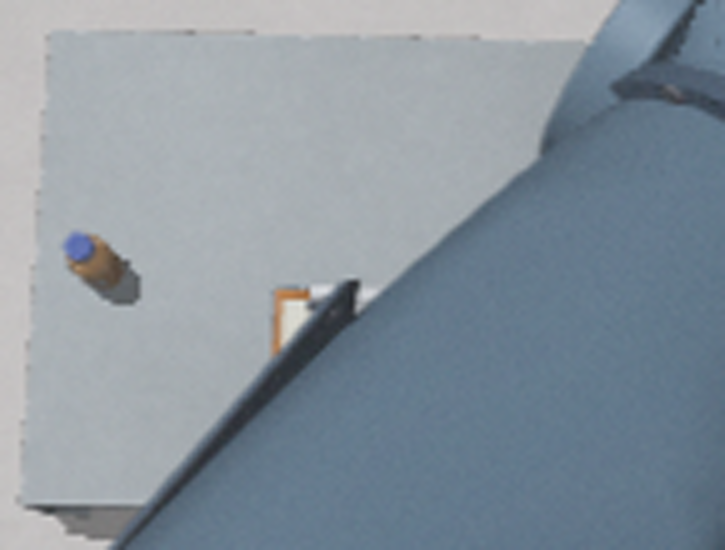

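```bash
python3 -m jog '[-0.04,0.02,-0.03,0,0,0,0.5, -0.08,0.04,-0.05,0,0,0,0.5, -0.13,0.06,-0.07,0,0,0,0.5, -0.18,0.09,-0.07,0,0,0,0.5, -0.23,0.12,-0.07,0,0,0,0.5, -0.28,0.15,-0.07,0,0,0,0.5, -0.33,0.18,-0.07,0,0,0,0.5, -0.38,0.2,-0.07,0,0,0,0.5, -0.38,0.2,-0.07,0,0,0,0.5, -0.38,0.2,-0.07,0,0,0,0.5]'; python3 - <<'E'
from bench import *
import cv2,numpy as np
p=camera("top");a=cv2.resize(p["frame"][118:228,145:290,::-1],None,fx=5,fy=5,interpolation=cv2.INTER_CUBIC)
cv2.imwrite("pics/top4.png",a)
E
```

```text
time_s: 9.93
eef_pos: [0.2492, -0.4902, 0.2472]
eef_rot: [-0.0, 1.0, -0.002, 0.0]
wrist_force: [0.2, 0.7, -0.7]
opening: 0.499
grasp_force: 0.0
```

View pics/top4.png

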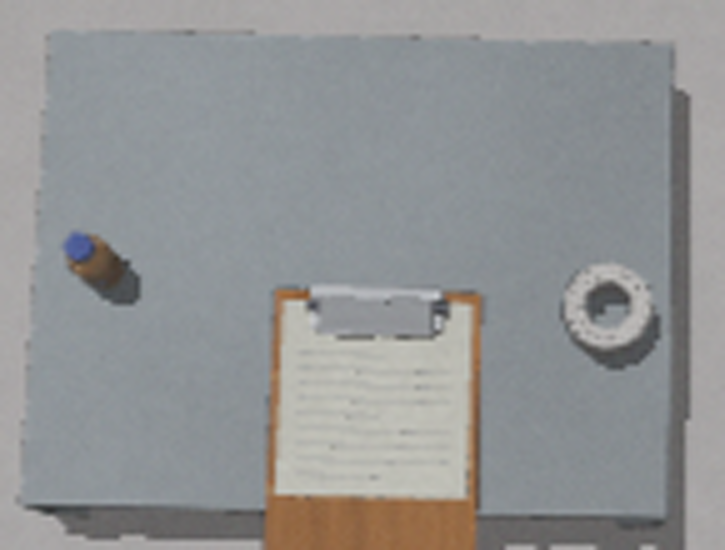

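Square now: far corners (276,290) and (482,294), paper end (273,496)–(468,500), riser edge at row ~509 left of the board and ~514 right. Computing what remains.

```bash
python3 - <<'E'
from bench import *
from h import *
import cv2
np.set_printoptions(precision=4,suppress=True)
p=camera("top");f=p["frame"].astype(float)
# subpixel transitions along columns
for u in [160,170,180,192,242,250,260,270]:
    col=f[214:226,u].sum(1)/3;i=np.argmax(np.abs(np.diff(col)));print("edge",u,col.round().astype(int), ray(p,[(u,214+i+.5)],.06)[0])
for u in [203,210,217,224,231,236]:
    b=f[208:224,u,2];i=np.argmin(np.diff(b));lo,hi=b[i+2],b[i-1]
    fr=(b[i:i+2]-lo)/(hi-lo);v=208+i-.5+fr.sum();print("sheet",u,v,ray(p,[(u,v)],.064)[0])
for u in [203,234,238]:
    c=f[168:184,u,0]-f[168:184,u,2];i=np.argmax(np.diff(c));print("far",u,ray(p,[(u,168+i+.5)],.064)[0])
E
```

```text
edge 160 [150 150 149 147 153  79  84  86 103 100 102 165] [0.4454 0.0959 0.06  ]
edge 170 [147 147 149 148 153  95 102 102 104 102 102 163] [0.4302 0.0691 0.06  ]
edge 180 [147 147 146 148 147 115 101 101 103 102  99  99] [0.4463 0.0438 0.06  ]
edge 192 [142 144 145 144 143 140  81 101 103 103 104 100] [0.4442 0.0125 0.06  ]
edge 242 [144 143 143 144 145 145 144  89 104 103 100 100] [ 0.4437 -0.1179  0.06  ]
edge 250 [143 143 141 142 142 142 143  93  98 101 103 103] [ 0.444  -0.1388  0.06  ]
edge 260 [142 140 141 142 141 141 145  92 101  97 100 101] [ 0.4444 -0.1649  0.06  ]
edge 270 [141 142 140 143 142 141 142  99  82  80  99 101] [ 0.4448 -0.1911  0.06  ]
sheet 203 216.58256880733944 [ 0.4519 -0.0164  0.064 ]
sheet 210 216.81858407079645 [ 0.4515 -0.0346  0.064 ]
sheet 217 217.0 [ 0.4514 -0.0528  0.064 ]
sheet 224 217.0982905982906 [ 0.4514 -0.0711  0.064 ]
sheet 231 217.22566371681415 [ 0.4514 -0.0893  0.064 ]
sheet 236 217.3 [ 0.4514 -0.1023  0.064 ]
far 203 [ 0.5609 -0.0124  0.064 ]
far 234 [ 0.5596 -0.0944  0.064 ]
far 238 [ 0.5598 -0.105   0.064 ]
```

```bash
python3 -m jog '[0.05,-0.02,0,0,0,0,0.5, 0.1,-0.05,0,0,0,0,0.5, 0.15,-0.08,0,0,0,0,0.5, 0.2,-0.11,0,0,0,0,0.5, 0.25,-0.14,0,0,0,0,0.5, 0.3,-0.17,0.01,0,0,0,0.5, 0.35,-0.19,0.03,0,0,0,0.5, 0.38,-0.22,0.05,0,0,0,0.5, 0.38,-0.27,0.06,0,0,0,0.5, 0.38,-0.32,0.06,0,0,0,0.5, 0.38,-0.37,0.06,0,0,0,0.5, 0.38,-0.41,0.06,0,0,0,0.5, 0.38,-0.435,0.06,0,0,0,0.5, 0.38,-0.435,0.06,0,0,0,0.5, 0.38,-0.435,0.11,0,0,0,0.5, 0.38,-0.435,0.15,0,0,0,0.5, 0.38,-0.435,0.16,0,0,0,0.5, 0.38,-0.435,0.16,0,0,0,0.5]'
```

```text
time_s: 12.28
eef_pos: [0.6302, -0.0577, 0.0873]
eef_rot: [-0.0, 1.0, -0.002, -0.0]
wrist_force: [0.3, -0.6, -0.1]
opening: 0.499
grasp_force: 0.0
```

Now push to 63.5 mm from here, then retreat along the same path.

```bash
python3 -m jog '[-0.03,0,0,0,0,0,0.5, -0.05,0,0,0,0,0,0.5, -0.054,0,0,0,0,0,0.5, -0.057,0,0,0,0,0,0.5, -0.06,0,0,0,0,0,0.5, -0.062,0,0,0,0,0,0.5, -0.0635,0,0,0,0,0,0.5, -0.0635,0,0,0,0,0,0.5, -0.0635,0,0,0,0,0,0.5, -0.055,0,0,0,0,0,0.5, -0.03,0,0,0,0,0,0.5, 0,0,0,0,0,0,0.5, 0,0,0,0,0,0,0.5, 0,0,-0.05,0,0,0,0.5, 0,0.01,-0.1,0,0,0,0.5, 0,0.06,-0.1,0,0,0,0.5, 0,0.12,-0.1,0,0,0,0.5, 0,0.18,-0.1,0,0,0,0.5, 0,0.24,-0.1,0,0,0,0.5, 0,0.24,-0.1,0,0,0,0.5]' && python3 -m jog '[-0.04,0.02,-0.03,0,0,0,0.5, -0.08,0.04,-0.05,0,0,0,0.5, -0.13,0.06,-0.07,0,0,0,0.5, -0.18,0.09,-0.07,0,0,0,0.5, -0.23,0.12,-0.07,0,0,0,0.5, -0.28,0.15,-0.07,0,0,0,0.5, -0.33,0.18,-0.07,0,0,0,0.5, -0.38,0.2,-0.07,0,0,0,0.5, -0.38,0.2,-0.07,0,0,0,0.5, -0.38,0.2,-0.07,0,0,0,0.5]'; python3 - <<'E'
from bench import *
from h import *
import cv2
np.set_printoptions(precision=4,suppress=True)
p=camera("top");f=p["frame"].astype(float)
cv2.imwrite("pics/top5.png",cv2.resize(p["frame"][118:238,145:290,::-1],None,fx=5,fy=5,interpolation=cv2.INTER_CUBIC))
for u in [203,210,217,224,231,236]:
    b=f[208:228,u,2];i=np.argmin(np.diff(b));lo,hi=b[i+2],b[i-1]
    fr=(b[i:i+2]-lo)/(hi-lo);v=208+i-.5+fr.sum();print("sheet",u,v,ray(p,[(u,v)],.064)[0])
for t in ["vial","tape_roll","oximeter"]: print(t,[d['xyz'] for d in spot_in(p,t)][:2])
E
```

```text
time_s: 14.78
eef_pos: [0.6274, -0.3023, 0.1866]
eef_rot: [0.0, 1.0, -0.005, -0.0]
wrist_force: [-0.6, 1.3, 0.3]
opening: 0.5
grasp_force: 0.0
time_s: 16.02
eef_pos: [0.2487, -0.495, 0.257]
eef_rot: [-0.001, 1.0, -0.002, 0.0]
wrist_force: [-0.2, -0.2, -1.1]
opening: 0.502
grasp_force: 0.0
sheet 203 218.70535714285714 [ 0.4463 -0.0166  0.064 ]
sheet 210 219.04464285714286 [ 0.4457 -0.0348  0.064 ]
sheet 217 219.32905982905982 [ 0.4453 -0.053   0.064 ]
sheet 224 219.2863247863248 [ 0.4457 -0.0712  0.064 ]
sheet 231 219.50900900900902 [ 0.4454 -0.0894  0.064 ]
sheet 236 219.5091743119266 [ 0.4456 -0.1024  0.064 ]
vial [[0.5643, 0.0807, 0.1019]]
tape_roll [[0.55, -0.1768, 0.0865]]
oximeter [[0.4676, -0.3386, 0.0323]]
```

View pics/top5.png

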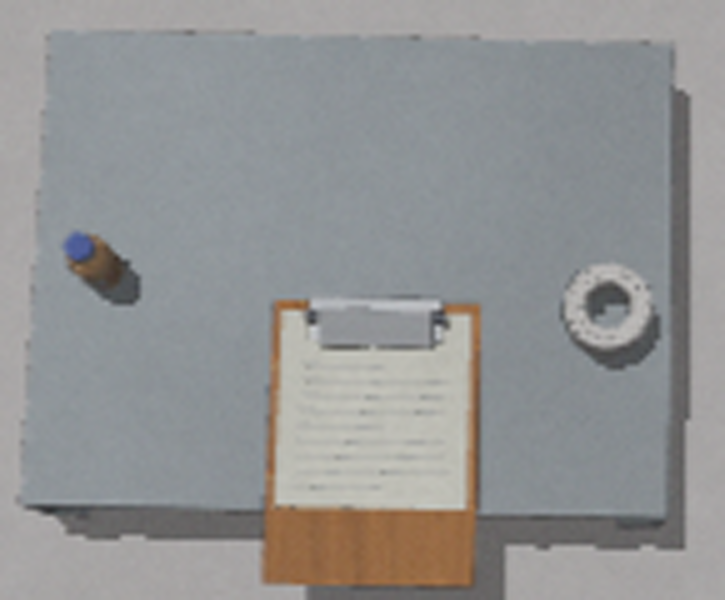

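The paper end (row ~508) now sits about 1 mm from the riser edge (row ~511), the board is square, and the bystanders have not moved. Handing in.

```bash
python3 -c "
from bench import *
print(hand_in())"
```

```text
the job is handed in; nothing more can be done
None
```

I pushed the clipboard to the riser's front edge and handed the job in: by the last top picture the paper end is about 1 mm from the edge and the board is square to it, the vial, tape roll and oximeter are unmoved, and the arm is clear; no verdict was returned.

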